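# Load the stone-slicing jig

### The job

Load the slicing jig: take every stone bar standing in the plywood rack and lay it on its side in a lane of its own on the jig (any lane), fully down and roughly centred across the two saddles. Once all the bars lie there, lower the holed clamp plate over the jig's two pins until it rests flush on the shoulder blocks. Leave the glue bottle and the hammer where they are.

Things in the scene. Friction and masses are not known exactly. Their poses are not given: they have to be found in the camera images.
- jig: Fixed metal slicing jig. Base 330 (x) x 150 (y) x 10 mm, origin under its centre at bench level, z up. Two saddle bars along x, 14 mm wide, at y = -50 and +50 mm; their notches form four lanes along y at x = -90, -30, +30, +90 mm. Notch floor 30 mm above the bench, 35 mm between upright cheeks, flaring above 42 mm to 51 mm; between the saddles a lane is open down to the base
- pin1 (a point): Foot of the jig's locating pin at jig x = -146 mm, y = 0, on the flat top of its shoulder block (28 in x, 64 mm in y), 63 mm above the bench. Round pin, 12 mm diameter, 31 mm tall, its last 7 mm tapered
- pin2 (a point): Foot of the jig's locating pin at jig x = +146 mm, y = 0, on the flat top of its shoulder block (28 in x, 64 mm in y), 63 mm above the bench. Round pin, 12 mm diameter, 31 mm tall, its last 7 mm tapered
- lane1 (a point): Centre of the jig lane at jig x = -90 mm (fixed): where the centre of a bar lies when it lies down centred in that lane, 45 mm above the bench; y along the lane, z up
- lane2 (a point): Centre of the jig lane at jig x = -30 mm (fixed): where the centre of a bar lies when it lies down centred in that lane, 45 mm above the bench; y along the lane, z up
- lane3 (a point): Centre of the jig lane at jig x = +30 mm (fixed): where the centre of a bar lies when it lies down centred in that lane, 45 mm above the bench; y along the lane, z up
- lane4 (a point): Centre of the jig lane at jig x = +90 mm (fixed): where the centre of a bar lies when it lies down centred in that lane, 45 mm above the bench; y along the lane, z up
- rack: Fixed plywood rack, 290 (x) x 75 (y) x 45 mm high, origin under its centre; four square sockets, 35 mm wide and 30 mm deep (floor 15 mm above the bench), at x = -117, -39, +39, +117 mm
- bar1_c (a point): Square marble bar, 30 x 30 x 150 mm, about 0.36 kg, at first standing upright in a rack socket, its sides roughly parallel to the rack's, its lower 30 mm in the socket; may be absent. Point: its centre; z along its length
- bar2_c (a point): Square marble bar, 30 x 30 x 150 mm, about 0.36 kg, at first standing upright in a rack socket, its sides roughly parallel to the rack's, its lower 30 mm in the socket; may be absent. Point: its centre; z along its length
- bar3_c (a point): Square marble bar, 30 x 30 x 150 mm, about 0.36 kg, at first standing upright in a rack socket, its sides roughly parallel to the rack's, its lower 30 mm in the socket; may be absent. Point: its centre; z along its length
- bar4_c (a point): Square marble bar, 30 x 30 x 150 mm, about 0.36 kg, at first standing upright in a rack socket, its sides roughly parallel to the rack's, its lower 30 mm in the socket; may be absent. Point: its centre; z along its length
- plate_grip (a point): Aluminium clamp plate, 318 (x) x 64 (y) x 10 mm, 0.62 kg, flat on the bench; 15 mm through holes at x = -146, +146 mm, y = 0. On top a black handle bar, 90 mm along x, 18 mm thick, 30 to 52 mm above the underside, on posts at x = -32, +32 mm. Point: middle of the bar, 41 mm above the underside, so 104 mm above the bench when seated; z up. Fits either way round; clears lying bars by 3 mm
- glue: White glue bottle, 56 mm diameter, 110 mm tall, origin under its centre; bystander, stays where it is
- hammer: Hammer lying on the bench, about 240 mm long along x, origin at its underside; bystander, stays where it is

How it is judged (in metres and radians):
On the way, in this order (a step that is already met when the one before it is completed fails the run):
1. every bar present lies on its side, fully down in a jig lane, and is let go (((x of bar1_c in the frame of lane1 between -0.005 and 0.005 m and y of bar1_c in the frame of lane1 between -0.025 and 0.025 m and z of bar1_c in the frame of lane1 between -0.004 and 0.004 m) or (x of bar1_c in the frame of lane2 between -0.005 and 0.005 m and y of bar1_c in the frame of lane2 between -0.025 and 0.025 m and z of bar1_c in the frame of lane2 between -0.004 and 0.004 m) or (x of bar1_c in the frame of lane3 between -0.005 and 0.005 m and y of bar1_c in the frame of lane3 between -0.025 and 0.025 m and z of bar1_c in the frame of lane3 between -0.004 and 0.004 m) or (x of bar1_c in the frame of lane4 between -0.005 and 0.005 m and y of bar1_c in the frame of lane4 between -0.025 and 0.025 m and z of bar1_c in the frame of lane4 between -0.004 and 0.004 m)) and angle between the z axis of each of bar1_c, bar2_c, bar3_c, bar4_c and the y axis of jig, either way round below 0.1 rad and linear speed of each of bar1, bar2, bar3, bar4 below 0.02 m/s and ((x of bar2_c in the frame of lane1 between -0.005 and 0.005 m and y of bar2_c in the frame of lane1 between -0.025 and 0.025 m and z of bar2_c in the frame of lane1 between -0.004 and 0.004 m) or (x of bar2_c in the frame of lane2 between -0.005 and 0.005 m and y of bar2_c in the frame of lane2 between -0.025 and 0.025 m and z of bar2_c in the frame of lane2 between -0.004 and 0.004 m) or (x of bar2_c in the frame of lane3 between -0.005 and 0.005 m and y of bar2_c in the frame of lane3 between -0.025 and 0.025 m and z of bar2_c in the frame of lane3 between -0.004 and 0.004 m) or (x of bar2_c in the frame of lane4 between -0.005 and 0.005 m and y of bar2_c in the frame of lane4 between -0.025 and 0.025 m and z of bar2_c in the frame of lane4 between -0.004 and 0.004 m)) and ((x of bar3_c in the frame of lane1 between -0.005 and 0.005 m and y of bar3_c in the frame of lane1 between -0.025 and 0.025 m and z of bar3_c in the frame of lane1 between -0.004 and 0.004 m) or (x of bar3_c in the frame of lane2 between -0.005 and 0.005 m and y of bar3_c in the frame of lane2 between -0.025 and 0.025 m and z of bar3_c in the frame of lane2 between -0.004 and 0.004 m) or (x of bar3_c in the frame of lane3 between -0.005 and 0.005 m and y of bar3_c in the frame of lane3 between -0.025 and 0.025 m and z of bar3_c in the frame of lane3 between -0.004 and 0.004 m) or (x of bar3_c in the frame of lane4 between -0.005 and 0.005 m and y of bar3_c in the frame of lane4 between -0.025 and 0.025 m and z of bar3_c in the frame of lane4 between -0.004 and 0.004 m)) and ((x of bar4_c in the frame of lane1 between -0.005 and 0.005 m and y of bar4_c in the frame of lane1 between -0.025 and 0.025 m and z of bar4_c in the frame of lane1 between -0.004 and 0.004 m) or (x of bar4_c in the frame of lane2 between -0.005 and 0.005 m and y of bar4_c in the frame of lane2 between -0.025 and 0.025 m and z of bar4_c in the frame of lane2 between -0.004 and 0.004 m) or (x of bar4_c in the frame of lane3 between -0.005 and 0.005 m and y of bar4_c in the frame of lane3 between -0.025 and 0.025 m and z of bar4_c in the frame of lane3 between -0.004 and 0.004 m) or (x of bar4_c in the frame of lane4 between -0.005 and 0.005 m and y of bar4_c in the frame of lane4 between -0.025 and 0.025 m and z of bar4_c in the frame of lane4 between -0.004 and 0.004 m)) and contact force between each of bar1, bar2, bar3, bar4 and the fingers below 0.3 N), for 0.2 s.
2. the clamp plate sits flush on the shoulder blocks over both pins (x of plate_grip in the frame of jig between -0.003 and 0.003 m and y of plate_grip in the frame of jig between -0.003 and 0.003 m and z of plate_grip in the frame of jig between 0.1015 and 0.1065 m and angle between plate_grip's own z axis and vertical below 0.02 rad and angle between the x axis of plate_grip and the x axis of jig, either way round below 0.03 rad and linear speed of plate below 0.02 m/s), for 0.2 s.
At the end, for the whole second after the job is handed in: Every present bar lies along a lane (0.1 rad), centre within 5 mm across, 25 mm along, 4 mm in height of the lane centre; the plate is over both pins, within 3 mm in x and y and 2.5 mm of seated height, level (0.02 rad), aligned (0.03 rad); all at rest, let go (all of step 1 and all of step 2 and contact force between plate and the fingers below 0.3 N); the robot touches nothing.
It fails at once if the glue is moved more than 40 mm (distance of glue from where it was at the start of the episode above 0.04 m).
It fails at once if the hammer is moved more than 40 mm (distance of hammer from where it was at the start of the episode above 0.04 m).
Of bar1, bar2, bar3, bar4 only 3 to 4 are there at a start; the rules pass over those that are not, and their reading is None.
At some moment in a run one of plate may be knocked a few centimetres aside while the robot is not near it.
Once in a run the grip may slacken for a moment while it holds something.
It also fails if it takes over 208 s, if anything falls off the work surface, if the arm or the gripper's body presses on something with over 40 N, if the wrist force passes 120 N, or if a joint passes its speed limit or range.

### The arm

A 6-joint arm with a two-finger parallel gripper is mounted at the origin on the work surface. World frame = base frame: x ahead of the robot, y to its left, z up, the work surface at z = 0. Lengths are in m, angles in degrees, forces in N, time in s.
With the tool pointing down it reaches from about 0.4 to 0.825 m from the base axis. Payload 7 kg.
Tool frame: the origin (TCP) lies midway between the tips of the shut fingers; the grasp point (between the pads) lies 19 mm behind it; z points along the fingers, y is the line along which they close (so a half turn about z gives the same grasp; the last joint's range is limited). The gripper opens to 88 mm and grips with 3 to 60 N. Pads are 19 mm wide; open, the fingers measure 130 mm over their backs; the gripper's body (78 mm by 193 mm) begins 47 mm behind the grasp point.
Start: joints at [88.585, 20.546, 0.682, 0, -70.136, -16.507], TCP at [0.208, 0.642, 0.227] pointing down, gripper open.
Joint ranges: [-176.03, 176.03], [-82.01, 121.73], [-58.28, 71.71], [-173.87, 95.51], [-174.79, -0.11], [-173.66, 173.66]. Speed limits (degrees/s): [136.94, 136.94, 172.46, 180, 180, 180].

### API

Orientations are given as [roll, pitch, yaw] about the fixed x, y, z axes, in that order (R = Rz(yaw) Ry(pitch) Rx(roll)).
In Python, from plant import telemetry, viewer, workorder gives the robot as it stands. The module is installed in compiled form; this text tells all that it offers.
- The arm moves only by the tool carry_out, never from a script. Its argument "rows" is a list of rows, each a list of 6 numbers: the shift along the tool's x, y, z in m, then the turn, a rotation vector about the tool's x, y, z in rad. In form: [[tx, ty, tz, ax, ay, az], ...]. A call has 1 to 8 rows; each row is the pose to reach, as a shift and turn from the pose commanded when the call began, along the tool's axes at that moment; what a row does not reach only later rows make up. A row lasts 1/8 s, in which the tool goes at most 62.5 mm and 10.7 degrees, less where a joint would pass 70% of its speed; a pose out of reach is approached as far as the arm can. A call with a gripper value outside its range is refused whole. "grip" is the gripper's target within -1 to 1 (fully open at 1, half-way at 0, shut at -1), set as the call begins (left out, the last holds). The fingers move at their own pace and stop on an object; the grip force is fixed at half the most. Time passes only in rows, so rows that repeat a pose let the fingers close. It gives the time, the measured TCP pose, the force, the opening and the grip force at its end, in the units of the state.
- telemetry.get_obs(): the state, without advancing time (a new reading comes with each control period).
- viewer.snapshot(name): name is "side" or "top" or "wrist"; returns the picture (384x512x3 uint8, red, green, blue); there is no depth.
- viewer.camera_info(name): a dict with "intrinsics" (3x3 intrinsics, pixels), "extrinsics" (4x4, takes a point from camera to world coordinates); the wrist camera has in their place "tool_from_camera" (4x4, takes a point from camera to tool coordinates, whose origin is the TCP and whose axes are the flange's). Camera axes: x right, y down, z forward; pixel columns grow to the right and rows downward; lengths in m; the calibration is good to about 2 mm. The wrist camera is an equidistant fisheye: a pixel r from the principal point sees the ray r / f radians off the axis. A picture is of the moment at which its call begins: read the wrist's pose just before it. camera_info takes no time and is no camera call.
- workorder.close_job(): hands the job in; it is judged then, once.
The state is a dict: "clock": time; "joint_pos": joint angles; "qvel": joint speeds; "tau": joint torques, N m; "tool_pos": TCP position; "orientation": TCP orientation; "force": force on the tool from outside, world axes, zero at the start; "moment": the same for the moment, N m; "opening": finger opening in m; "gripper_force": force on a finger pad.
Only numpy, scipy, OpenCV 4.12 (cv2) and the standard library are available. Lean on these libraries where they do the work, as an engineer would, in place of code of your own. Each camera call takes 0.05 s, during which the arm holds its last target. There are 200 camera calls.

## Working session

There is one attempt and no reset: what is moved stays moved. The work goes in short steps, Python scripts to look and compute and a tool call to move; the robot and the scene stay as the last step left them, time stands still between calls to the robot, and variables do not carry over. Pictures are saved under pics/ and viewed, at most 14 in all, crops included, and the job is handed in when it is done.

Besides the shell and the picture viewer there is one more tool, called as name(argument=value, ...) on one line, values as JSON. carry_out: Moves the arm, as the interface text tells. Its arguments: {"type":"object","properties":{"rows":{"type":"array"},"grip":{"type":"number"}},"required":["rows"]}

```bash
mkdir -p pics; cat > h.py <<'E'
import numpy as np, cv2
from plant import telemetry, viewer, workorder
from scipy.spatial.transform import Rotation as R
def save(n,f):
    im=viewer.snapshot(n); cv2.imwrite('pics/'+f,im[:,:,::-1]); return im
E
python3 - <<'E'
from h import *
np.set_printoptions(precision=4,suppress=True)
print(telemetry.get_obs())
a=save('top','top0.png'); b=save('side','side0.png'); c=save('wrist','w0.png')
for n in('top','side','wrist'): print(n,viewer.camera_info(n))
E
```

```text
{'clock': 0.0, 'joint_pos': array([ 88.5844,  20.5922,   0.6336,  -0.0222, -70.1364, -16.509 ]), 'qvel': array([-0.0357,  0.0226, -0.0557,  0.0029,  0.0365,  0.0133]), 'tau': array([ -0.0004, -58.2713,  29.3064,   6.9974,   0.007 ,  -0.0002]), 'tool_pos': array([0.2076, 0.6418, 0.2256]), 'orientation': array([179.903 ,  -0.0069, -17.9322]), 'force': array([-0.4662,  0.8533, -0.398 ]), 'moment': array([0.0097, 0.0052, 0.0352]), 'gripper_force': 0.0, 'opening': 0.08742227942150742}
top {'intrinsics': array([[435.0576,   0.    , 254.723 ],
       [  0.    , 435.0576, 190.8625],
       [  0.    ,   0.    ,   1.    ]]), 'extrinsics': array([[ 0.0224, -0.9865,  0.1622,  0.3384],
       [-0.9997, -0.0233, -0.0035, -0.036 ],
       [ 0.0072, -0.162 , -0.9868,  1.3056],
       [ 0.    ,  0.    ,  0.    ,  1.    ]])}
side {'intrinsics': array([[454.2193,   0.    , 252.9966],
       [  0.    , 454.2193, 191.7886],
       [  0.    ,   0.    ,   1.    ]]), 'extrinsics': array([[ 0.9464, -0.2171,  0.239 ,  0.1363],
       [-0.3228, -0.6554,  0.6828, -1.1747],
       [ 0.0084, -0.7234, -0.6904,  1.2569],
       [ 0.    ,  0.    ,  0.    ,  1.    ]])}
wrist {'intrinsics': array([[297.3186,   0.    , 258.5506],
       [  0.    , 297.3186, 187.8004],
       [  0.    ,   0.    ,   1.    ]]), 'tool_from_camera': array([[ 0.0007, -0.965 , -0.2621,  0.069 ],
       [ 1.    ,  0.0005,  0.0006,  0.    ],
       [-0.0005, -0.2621,  0.965 , -0.1571],
       [ 0.    ,  0.    ,  0.    ,  1.    ]])}
```

View pics/top0.png

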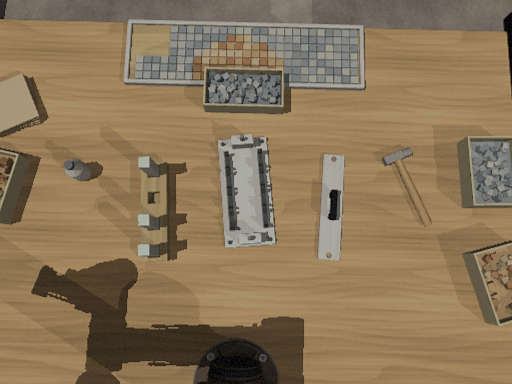

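View pics/side0.png

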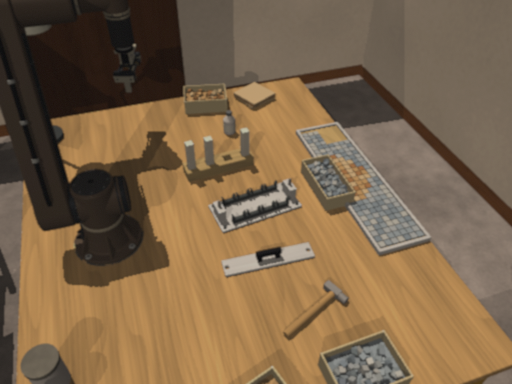

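View pics/w0.png

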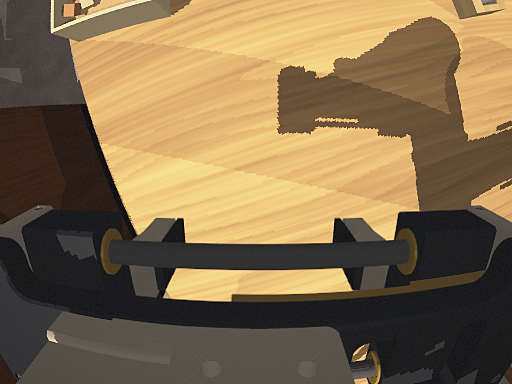

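The top view shows three bars with tops at (148,162), (148,222) and (150,250), and an empty socket at (152,197). The jig is centred near (247,190), the plate near (332,205), the glue at (78,170) and the hammer around (405,185). The side view agrees, and the wrist view shows only bare bench.

```bash
cat >> h.py <<'E'
def ray(n,uv,pose=None):
    "origin and unit directions (world) for pixels uv; wrist needs pose=(pos,rpy deg)"
    ci=viewer.camera_info(n); K=ci['intrinsics']; uv=np.atleast_2d(uv).astype(float)
    x=(uv-K[:2,2])/K[0,0]
    if n=='wrist':
        r=np.linalg.norm(x,axis=1)+1e-12
        d=np.c_[x*(np.sin(r)/r)[:,None],np.cos(r)]
        T=np.eye(4);T[:3,:3]=R.from_euler('xyz',pose[1],degrees=True).as_matrix();T[:3,3]=pose[0]
        E=T@ci['tool_from_camera']
    else:
        d=np.c_[x,np.ones(len(x))]; E=ci['extrinsics']
    d=d@E[:3,:3].T
    return E[:3,3],d/np.linalg.norm(d,axis=1)[:,None]
def onplane(n,uv,z,pose=None):
    o,d=ray(n,uv,pose); return o+d*((z-o[2])/d[:,2])[:,None]
def proj(n,P,pose=None):
    ci=viewer.camera_info(n); K=ci['intrinsics']; P=np.atleast_2d(P)
    if n=='wrist':
        T=np.eye(4);T[:3,:3]=R.from_euler('xyz',pose[1],degrees=True).as_matrix();T[:3,3]=pose[0]
        E=T@ci['tool_from_camera']
    else: E=ci['extrinsics']
    c=(P-E[:3,3])@E[:3,:3]
    if n=='wrist':
        s=np.linalg.norm(c[:,:2],axis=1); th=np.arctan2(s,c[:,2]); return K[:2,2]+K[0,0]*c[:,:2]*(th/s)[:,None]
    return K[:2,2]+K[0,0]*c[:,:2]/c[:,2:]
def tri(rays):
    A=np.zeros((3,3));b=np.zeros(3)
    for o,d in rays:
        M=np.eye(3)-np.outer(d,d);A+=M;b+=M@o
    return np.linalg.solve(A,b)
E
python3 - <<'E'
from h import *
np.set_printoptions(precision=3,suppress=True)
print('bars',onplane('top',[(148,162),(148,222),(150,250)],.165))
for t,s in (((148,162),(244,131)),((148,222),(208,139)),((150,250),(189,143))):
    print(tri([(ray(n,p)[0],ray(n,p)[1][0]) for n,p in (('top',t),('side',s))]))
print('jig base',onplane('top',[(219,140),(266,137),(275,243),(225,247)],.01))
print('plate',onplane('top',[(324,154),(344,156),(339,259),(318,259)],.01))
print('glue',onplane('top',[(85,178)],.0),'hammer',onplane('top',[(385,155),(413,153),(428,223)],.02))
E
python3 -c "
import cv2
for n,(x,y,w,h),k in(('top',(130,120,220,160),3.6),):
    i=cv2.imread('pics/%s0.png'%n)[y:y+h,x:x+w]; cv2.imwrite('pics/%sc.png'%n,cv2.resize(i,None,fx=k,fy=k,interpolation=2))
"
```

```text
bars [[0.598 0.248 0.165]
 [0.437 0.238 0.165]
 [0.364 0.228 0.165]]
[0.594 0.247 0.171]
[0.438 0.235 0.175]
[0.363 0.224 0.181]
jig base [[ 0.707  0.073  0.01 ]
 [ 0.72  -0.072  0.01 ]
 [ 0.396 -0.104  0.01 ]
 [ 0.381  0.043  0.01 ]]
plate [[ 0.671 -0.25   0.01 ]
 [ 0.666 -0.312  0.01 ]
 [ 0.354 -0.293  0.01 ]
 [ 0.352 -0.231  0.01 ]]
glue [[0.58  0.477 0.   ]] hammer [[ 0.67  -0.434  0.02 ]
 [ 0.678 -0.52   0.02 ]
 [ 0.465 -0.557  0.02 ]]
```

View pics/topc.png

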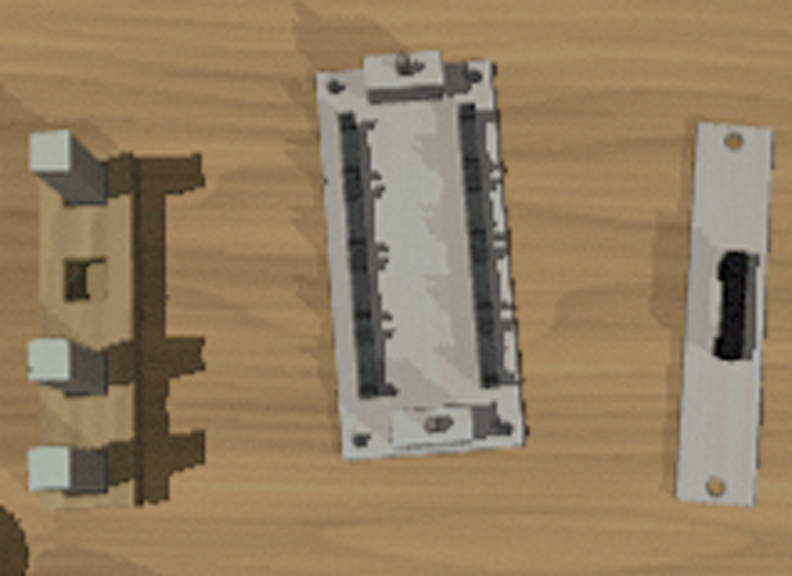

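The crop shows the bars standing at rack sockets 1, 2 and 4. The jig is yawed about 5° with its pins at crop pixels (405,65) and (437,423). The plate's holes are at (733,140) and (715,487). Next I move to look down on the rack.

```bash
cat >> h.py <<'E'
def pose(): o=telemetry.get_obs(); return o['tool_pos'],o['orientation']
def tgt(az,tilt=0):
    "tool down with tool x at azimuth az, then turned by tilt (deg) about tool y (+90: tool z along az)"
    return (R.from_euler('xyz',[180,0,az],degrees=True)*R.from_euler('y',tilt,degrees=True))
def row(p0,R0,p1,R1):
    r=np.r_[R0.inv().apply(np.array(p1)-p0),(R0.inv()*R1).as_rotvec()]
    return np.round(r,4).tolist()
def rowcur(p1,R1):
    p,o=pose(); return row(p,R.from_euler('xyz',o,degrees=True),p1,R1)
E
python3 -c "
from h import *
print(rowcur([.45,.42,.40],tgt(-85)))"
```

```text
[0.2989, 0.1367, -0.1739, 0.001, -0.0009, 1.1706]
```

carry_out(rows=[[0.15,0.068,-0.174,0,0,0.55],[0.299,0.137,-0.174,0,0,1.17],[0.299,0.137,-0.174,0,0,1.17],[0.299,0.137,-0.174,0,0,1.17],[0.299,0.137,-0.174,0,0,1.17],[0.299,0.137,-0.174,0,0,1.17],[0.299,0.137,-0.174,0,0,1.17],[0.299,0.137,-0.174,0,0,1.17]])

```text
clock: 1.15
tool_pos: [0.4505, 0.4192, 0.4004]
orientation: [180.0, 0.0, -85.0]
force: [-0.1, 0.5, 0.6]
opening: 0.0874
gripper_force: 0.0
```

carry_out(rows=[[0,0,0,0,0,0],[0,0,0,0,0,0]])

```text
clock: 1.4
tool_pos: [0.4494, 0.4204, 0.4]
orientation: [180.0, -0.0, -84.8]
force: [0.2, 0.9, 0.6]
opening: 0.0879
gripper_force: 0.0
```

```bash
python3 - <<'E'
from h import *
np.set_printoptions(precision=4,suppress=True)
o=telemetry.get_obs(); print(o['tool_pos'],o['orientation'],o['joint_pos'],o['clock'])
im=save('wrist','w1.png')
E
```

```text
[0.4494 0.4204 0.4   ] [179.9674  -0.0385 -84.8484] [ 61.2439  11.6604  10.4392  -0.0056 -88.8289 -56.0922] 1.4
```

View pics/w1.png

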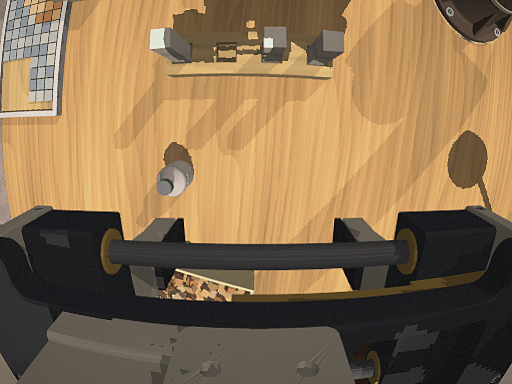

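The rack is at the top of this view, with bar tops near (168,40), (272,40) and (325,42). The glue is at (175,180). The joint values show a clean arm model with a 0.19 m lateral offset, so this arm can pitch the tool. I crop the rack for accurate corners.

```bash
python3 -c "
import cv2
i=cv2.imread('pics/w1.png')[10:100,140:360]; cv2.imwrite('pics/w1c.png',cv2.resize(i,None,fx=3.6,fy=3.6,interpolation=2))
"
```

```text
(no output)
```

View pics/w1c.png

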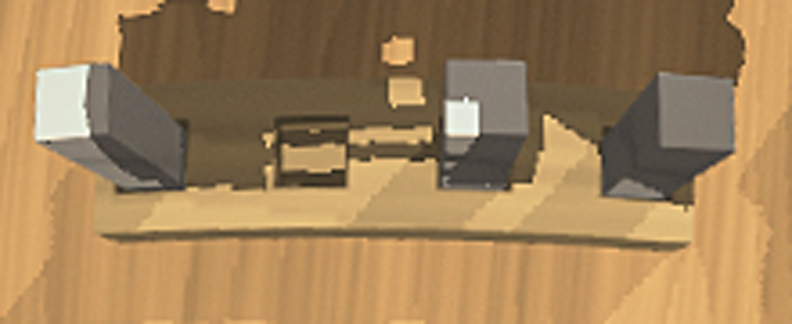

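Crop: the top faces are centred near (70,104), (486,98) and (695,113). Socket 2 from the left is empty.

```bash
python3 - <<'E'
from h import *
np.set_printoptions(precision=4,suppress=True)
p=pose()
px=np.array([(70,104),(486,98),(695,113)])/3.6+[140,10]-.3
P=onplane('wrist',px,.165,p);print(P)
print(np.linalg.norm(np.diff(P,axis=0),axis=1))
d=P[0]-P[2];print('yaw',np.degrees(np.arctan2(d[1],d[0])), 'ctr',(P[0]+P[2])/2)
for w,t in zip(px,[(148,162),(148,222),(150,250)]):
    rs=[(lambda o,d:(o,d[0]))(*ray('wrist',w,p)),(lambda o,d:(o,d[0]))(*ray('top',t))]; print('tri',tri(rs))
# horizontal edges of middle & right top faces
c=np.array([(445,62),(526,65),(526,135),(658,74),(735,80),(733,152),(652,145)])/3.6+[140,10]-.3
print(onplane('wrist',c,.165,p))
f=np.array([(103,238),(690,243)])/3.6+[140,10]-.3
print('rack front foot',onplane('wrist',f,0,p))
E
```

```text
[[0.5973 0.2606 0.165 ]
 [0.4422 0.2517 0.165 ]
 [0.3648 0.2466 0.165 ]]
[0.1554 0.0775]
yaw 3.440023002416133 ctr [0.4811 0.2536 0.165 ]
tri [0.6048 0.2545 0.1401]
tri [0.4402 0.2446 0.1356]
tri [0.3613 0.2369 0.1346]
[[0.4582 0.2392 0.165 ]
 [0.4288 0.2371 0.165 ]
 [0.4265 0.2643 0.165 ]
 [0.3799 0.2335 0.165 ]
 [0.3504 0.2306 0.165 ]
 [0.3491 0.2593 0.165 ]
 [0.3801 0.2617 0.165 ]]
rack front foot [[0.6312 0.297  0.    ]
 [0.3239 0.2742 0.    ]]
```

```bash
cat >> h.py <<'E'
BARS={1:(.5973,.2606),2:(.4422,.2515),3:(.3648,.2466)}
AZ=-86.5
def pick(b,back=0,z=.095,tilt=60):
    q=tgt(AZ,tilt); tz=q.apply([0,0,1]); a=np.array([np.cos(np.radians(AZ)),np.sin(np.radians(AZ)),0])
    G=np.array([*BARS[b],z])-.006*a
    return G+(.019-back)*tz,q
E
python3 -c "
from h import *
p,q=pick(3,.12); print(p,rowcur(p,q)); print(tgt(-85).inv().apply(0*p))"
```

```text
[0.35909388 0.33989423 0.1455    ] [0.0719, 0.0971, 0.2547, -0.0146, 1.0465, 0.0262]
[0. 0. 0.]
```

carry_out(rows=[[0.0,0.03,0.05,0,0.18,0],[0.02,0.05,0.1,0,0.36,0],[0.04,0.07,0.15,0,0.54,0],[0.06,0.09,0.2,0,0.72,0.01],[0.072,0.097,0.23,-0.01,0.88,0.02],[0.072,0.097,0.255,-0.0146,1.0465,0.026],[0.072,0.097,0.255,-0.0146,1.0465,0.026],[0.072,0.097,0.255,-0.0146,1.0465,0.026]], grip=0.36)

```text
clock: 2.45
tool_pos: [0.3599, 0.3404, 0.1457]
orientation: [-179.9, -59.9, -86.6]
force: [0.2, 0.7, 1.8]
opening: 0.0594
gripper_force: 0.0
```

```bash
python3 - <<'E'
from h import *
np.set_printoptions(precision=4,suppress=True)
o=telemetry.get_obs(); print(o['tool_pos'],o['orientation'],o['joint_pos'],o['clock'],o['opening'])
print(rowcur(*pick(3,.0)))
save('wrist','w2.png')
E
```

```text
[0.3599 0.3404 0.1457] [-179.9251  -59.8757  -86.5825] [ 77.3794  40.2475  -9.3038  14.0778 -99.0413 -79.5311] 2.45 0.059420872512699355
[0.0003, 0.0009, 0.1205, -0.0001, 0.0022, -0.0007]
```

View pics/w2.png

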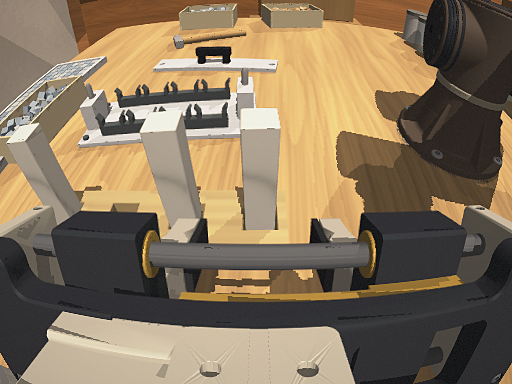

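Bar 3 lies straight ahead at column 260, close to the tool's centre line (column 258). I move in and grip it.

carry_out(rows=[[0,0.001,0.03,0,0,0],[0,0.001,0.06,0,0,0],[0,0.001,0.09,0,0,0],[0,0.001,0.11,0,0,0],[0,0.001,0.12,0,0,0],[0,0.001,0.12,0,0,0]])

```text
clock: 3.25
tool_pos: [0.3654, 0.2365, 0.0873]
orientation: [-179.8, -59.7, -86.8]
force: [-0.3, 0.2, -0.3]
opening: 0.0595
gripper_force: 0.0
```

carry_out(rows=[[0,0,0,0,0,0],[0,0,0,0,0,0],[0,0,0,0,0,0],[0,0,0,0,0,0],[0,0,0,0,0,0],[0,0,0,0,0,0]], grip=-1)

```text
clock: 4.0
tool_pos: [0.365, 0.236, 0.0853]
orientation: [-180.0, -60.0, -86.6]
force: [-0.5, 0.5, -0.2]
opening: 0.0299
gripper_force: 29.7
```

carry_out(rows=[[0.009,0,-0.005,0,0,0],[0.026,0,-0.015,0,0,0],[0.052,0,-0.03,0,0,0],[0.078,0,-0.045,0,0,0],[0.104,0,-0.06,0,0,0],[0.13,0,-0.075,0,0,0],[0.156,0,-0.09,0,0,0],[0.156,0,-0.09,0,0,0]])

```text
clock: 5.0
tool_pos: [0.3651, 0.236, 0.2678]
orientation: [-179.7, -59.7, -86.8]
force: [0.5, -0.3, -4.9]
opening: 0.0301
gripper_force: 29.7
```

```bash
python3 - <<'E'
from h import *
np.set_printoptions(precision=4,suppress=True)
o=telemetry.get_obs(); print(o['tool_pos'],o['orientation'],o['joint_pos'],o['clock'],o['opening'])
# next: view pose for jig: tool down, x az -85, bar held
print(rowcur([.50,.16,.40],tgt(-85,0)))
E
```

```text
[0.3651 0.236  0.2678] [-179.7454  -59.673   -86.8111] [  74.602    25.7285  -18.2274   16.7119 -103.7363  -76.2728] 5.0 0.030119248318055365
[0.1562, -0.1305, 0.0058, 0.0124, -1.0415, -0.0264]
```

```bash
python3 - <<'E'
from h import *
print(rowcur([.55,.085,.34],tgt(-85,0)))
E
```

```text
[0.1436, -0.1758, 0.1033, 0.0124, -1.0415, -0.0264]
```

carry_out(rows=[[0.04,-0.01,-0.01,0,-0.08,0],[0.08,-0.04,0,0,-0.22,0],[0.1,-0.08,0.03,0,-0.38,0],[0.12,-0.12,0.06,0,-0.54,0],[0.14,-0.15,0.08,0.01,-0.7,-0.01],[0.144,-0.176,0.1,0.012,-0.87,-0.026],[0.144,-0.176,0.103,0.012,-1.04,-0.026],[0.144,-0.176,0.103,0.012,-1.04,-0.026]])

```text
clock: 6.0
tool_pos: [0.5496, 0.0822, 0.339]
orientation: [179.8, -0.2, -85.4]
force: [0.1, 0.2, -5.3]
opening: 0.03
gripper_force: 30.0
```

carry_out(rows=[[0,0,0,0,0,0],[0,0,0,0,0,0],[0,0,0,0,0,0]])

```text
clock: 6.38
tool_pos: [0.5497, 0.0862, 0.3381]
orientation: [179.8, -0.4, -84.9]
force: [0.2, -0.4, -3.0]
opening: 0.0298
gripper_force: 30.0
```

```bash
python3 - <<'E'
from h import *
import json
p=pose(); print(p, telemetry.get_obs()['opening'])
im=save('wrist','w3.png'); json.dump([list(map(float,x)) for x in p],open('w3.json','w'))
E
```

```text
(array([0.54970771, 0.08617242, 0.33811554]), array([179.79168948,  -0.43486872, -84.90682246])) 0.029805596592004803
```

View pics/w3.png

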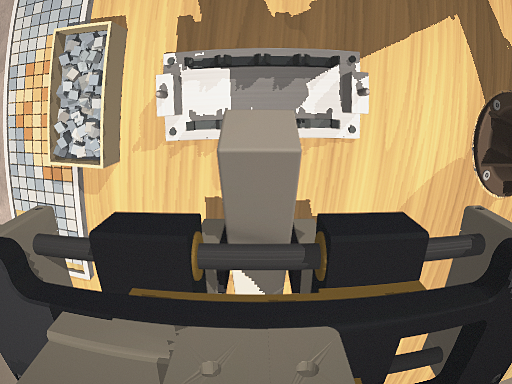

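The held bar sits in the middle of the view. The jig's four screws are near (172,58), (172,131), (351,59) and (351,130), and its pins near (163,92) and (362,92). I locate the screws numerically and use the top view as a second view.

```bash
cat >> h.py <<'E'
def dark(im,uv,w=7,frac=.5):
    "sub-pixel centroid of the dark spot near uv"
    u,v=map(int,uv); g=cv2.cvtColor(im,cv2.COLOR_BGR2GRAY).astype(float)[v-w:v+w+1,u-w:u+w+1]
    t=np.percentile(g,80); m=(g<t-frac*(t-g.min())).astype(np.uint8)
    n,l,s,c=cv2.connectedComponentsWithStats(m)
    k=1+np.argmin([np.hypot(*(c[i]-w))+(100 if s[i,4]<3 else 0) for i in range(1,n)])
    return c[k]+[u-w,v-w],s[k,4]
E
python3 - <<'E'
from h import *
import json
np.set_printoptions(precision=4,suppress=True)
p=json.load(open('w3.json')); im=cv2.imread('pics/w3.png'); t=cv2.imread('pics/top0.png')
print('wrist'); W=[dark(im,u) for u in [(172,58),(172,131),(351,59),(351,130)]]; print(W)
P=onplane('wrist',[w[0] for w in W],.01,p); print(P,P.mean(0))
T=[dark(t,np.array(u)/3.6+[130,120],5) for u in [(475,75),(336,87),(507,428),(361,440)]]; print(T)
Q=onplane('top',[w[0] for w in T],.01); print(Q,Q.mean(0))
print('pins w',W2:=[dark(im,u,6) for u in[(163,92),(362,92)]]); print(onplane('wrist',[w[0] for w in W2],.094,p))
print('pins t',T2:=[dark(t,np.array(u)/3.6+[130,120],4) for u in[(405,62),(437,421)]]); print(onplane('top',[w[0] for w in T2],.08))
a=np.vstack([im[75:110,150:180],]) ; g=cv2.cvtColor(im,cv2.COLOR_BGR2GRAY)
print(g[82:102,152:174]); print(g[82:102,350:374])
E
```

```text
wrist
[(array([173.625 ,  58.8594]), np.int32(128)), (array([172.3023, 130.9535]), np.int32(43)), (array([351.6829,  58.8293]), np.int32(41)), (array([351.5333, 128.8   ]), np.int32(45))]
[[ 0.7012 -0.0619  0.01  ]
 [ 0.6943  0.0597  0.01  ]
 [ 0.4075 -0.0898  0.01  ]
 [ 0.3954  0.0289  0.01  ]] [ 0.5496 -0.0158  0.01  ]
[(array([258.5532, 141.2553]), np.int32(47)), (array([222.6667, 143.8333]), np.int32(12)), (array([267.325, 237.275]), np.int32(40)), (array([229.6923, 241.9231]), np.int32(13))]
[[ 0.7062 -0.0489  0.01  ]
 [ 0.6953  0.0611  0.01  ]
 [ 0.4127 -0.0811  0.01  ]
 [ 0.3965  0.03    0.01  ]] [ 0.5527 -0.0097  0.01  ]
pins w [(array([162.7604,  91.8646]), np.int32(96)), (array([361.3977,  90.7273]), np.int32(88))]
[[ 0.6876 -0.0014  0.094 ]
 [ 0.4146 -0.0284  0.094 ]]
pins t [(array([242.9545, 138.4545]), np.int32(22)), (array([251.6818, 237.4091]), np.int32(22))]
[[ 0.6936 -0.0026  0.08  ]
 [ 0.4073 -0.0348  0.08  ]]
[[217 215 205 193 239 244 241 240 240 244 251 255 252 247 243 242 242 242
  242 245 250 206]
 [217 215 203 187 244 244 241 240 242 252 188 126 148 254 247 24
[... 3024 characters left out ...]
37 250 242 234 230 234 241 185  81  81  85 115 119 114  99 146 206
  244 208 208 206 204 209]
 [ 74 134 235 239 235 231 228 235 243 234 219 230 232 237 240 255 255 254
  248 206 206 205 203 210]
 [ 73 128 236 240 234 231 227 231 238 240 236 249 250 249 248 247 245 246
  245 203 204 205 205 211]
 [ 74 117 239 241 234 231 227 229 236 234 240 244 243 243 242 243 243 245
  243 203 203 205 203 212]
 [ 77 104 241 241 234 231 227 228 240 245 243 242 242 242 241 242 243 245
  236 203 205 203 205 212]
 [ 76  84 245 240 234 232 227 228 245 244 243 241 242 242 241 242 243 245
  236 204 205 203 205 214]
 [ 77  59 240 241 235 232 227 239 245 244 242 241 242 243 241 242 243 245
  232 204 204 204 207 213]]
```

```bash
python3 - <<'E'
from h import *
import json
np.set_printoptions(precision=4,suppress=True)
p=json.load(open('w3.json'))
P=onplane('wrist',[(158,93.3),(367.2,91.6)],.094,p); d=P[0]-P[1]
print(P,P.mean(0),np.linalg.norm(d),np.degrees(np.arctan2(d[1],d[0])))
p[1]=[180,0,-85]
P=onplane('wrist',[(158,93.3),(367.2,91.6)],.094,p);print(P.mean(0))
print(pose())
E
```

```text
[[ 0.6945  0.0007  0.094 ]
 [ 0.4058 -0.0286  0.094 ]] [ 0.5502 -0.0139  0.094 ] 0.2901540286699566 5.796668582825019
[ 0.5509 -0.0119  0.094 ]
(array([0.5498, 0.0861, 0.3383]), array([179.8108,  -0.4207, -84.9137]))
```

```bash
cat >> h.py <<'E'
JC=np.array([.5505,-.0145]); JY=5.8; LANEX={1:-.09,2:-.03,3:.03,4:.09}
def lane(l): return JC+LANEX[l]*np.array([np.cos(np.radians(JY)),np.sin(np.radians(JY))])
def place(l,up,b=3,grasp=None,tilt=-30,pick_tilt=60):
    "TCP pose putting the held bar's centre `up` above its seat in lane l; grasp: measured TCP when gripped"
    g=np.array(grasp) if grasp is not None else pick(b,tilt=pick_tilt)[0]
    off=tgt(AZ,pick_tilt).inv().apply(g-np.array([*BARS[b],.09])); off[1]=0
    q=tgt(-90+JY,tilt)
    return np.array([*lane(l),.045+up])+q.apply(off),q
E
python3 - <<'E'
from h import *
print(lane(1),place(1,.09,3,[.365,.236,.0853])[0]); print(rowcur(*place(1,.09,3,[.365,.236,.0853])))
E
```

```text
[ 0.46096074 -0.02359507] [ 0.46048577 -0.01891913  0.12440756]
[0.0952, 0.0976, 0.2149, 0.0, -0.5309, -0.0131]
```

carry_out(rows=[[0.03,0.03,0.03,0,-0.1,0],[0.05,0.06,0.06,0,-0.2,0],[0.07,0.08,0.1,0,-0.3,0],[0.095,0.097,0.13,0,-0.4,0],[0.095,0.097,0.17,0,-0.48,-0.01],[0.095,0.0975,0.2,0,-0.53,-0.013],[0.095,0.0975,0.215,0,-0.53,-0.013],[0.095,0.0975,0.215,0,-0.53,-0.013]])

```text
clock: 7.42
tool_pos: [0.4607, -0.0192, 0.124]
orientation: [179.9, 29.9, -84.3]
force: [0.6, 0.2, -2.7]
opening: 0.03
gripper_force: 30.0
```

carry_out(rows=[[0,0,0,0,0,0],[0,0,0,0,0,0],[0,0,0,0,0,0]])

```text
clock: 7.8
tool_pos: [0.4613, -0.0191, 0.1256]
orientation: [-179.8, 30.0, -84.2]
force: [0.4, -0.4, -3.7]
opening: 0.0298
gripper_force: 30.0
```

```bash
python3 - <<'E'
from h import *
np.set_printoptions(precision=4,suppress=True)
for i in range(2): print(pose(), rowcur(*place(1,.012,3,[.365,.236,.0853])),telemetry.get_obs()['force'])
save('wrist','w4.png')
E
```

```text
(array([ 0.4613, -0.0191,  0.1256]), array([-179.8078,   29.9615,  -84.172 ])) [0.0393, 0.001, 0.0687, -0.0031, -0.0007, 0.0004] [ 0.3766 -0.4454 -3.6559]
(array([ 0.4613, -0.0191,  0.1256]), array([-179.8078,   29.9615,  -84.172 ])) [0.0393, 0.001, 0.0687, -0.0031, -0.0007, 0.0004] [ 0.3766 -0.4454 -3.6559]
```

View pics/w4.png

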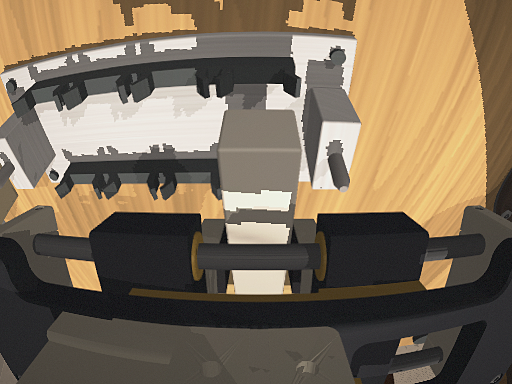

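The bar sits over lane 1, between the far saddle's posts near columns 225 and 290. I lower it towards the lane.

carry_out(rows=[[0.01,0.0005,0.017,0,0,0],[0.02,0.0005,0.034,0,0,0],[0.03,0.0005,0.052,0,0,0],[0.039,0.0005,0.0675,0,0,0],[0.039,0.0005,0.0675,0,0,0]])

```text
clock: 8.48
tool_pos: [0.46, -0.0194, 0.0448]
orientation: [179.9, 30.0, -84.4]
force: [0.3, -0.7, -3.7]
opening: 0.0299
gripper_force: 30.0
```

carry_out(rows=[[0.001,0,0.0017,0,0,0],[0.002,0,0.0035,0,0,0],[0.003,0,0.0052,0,0,0],[0.004,0,0.0069,0,0,0],[0.004,0,0.0069,0,0,0]])

```text
clock: 9.1
tool_pos: [0.4605, -0.0194, 0.0387]
orientation: [-179.9, 30.0, -84.3]
force: [0.9, -0.0, -3.8]
opening: 0.0297
gripper_force: 30.0
```

carry_out(rows=[[0.0005,0,0.0009,0,0,0],[0.001,0,0.0017,0,0,0],[0.001,0,0.0017,0,0,0],[0.001,0,0.0017,0,0,0]])

```text
clock: 9.6
tool_pos: [0.4606, -0.0191, 0.0372]
orientation: [-179.9, 30.0, -84.3]
force: [-1.1, 1.8, 5.0]
opening: 0.0299
gripper_force: 30.0
```

Contact shows on seating (vertical force went from −3.8 N to +5 N). I release with a narrow opening and rise.

carry_out(rows=[[0,0,0,0,0,0],[0,0,0,0,0,0],[0,0,0,0,0,0],[0,0,0,0,0,0]], grip=-0.13)

```text
clock: 10.1
tool_pos: [0.4605, -0.0195, 0.0366]
orientation: [-179.9, 30.0, -84.3]
force: [-0.6, 0.8, -1.1]
opening: 0.0378
gripper_force: 0.0
```

carry_out(rows=[[-0.005,0,-0.009,0,0,0],[-0.01,0,-0.017,0,0,0],[-0.02,0,-0.035,0,0,0],[-0.04,0,-0.07,0,0,0],[-0.06,0,-0.104,0,0,0],[-0.08,0,-0.14,0,0,0],[-0.1,0,-0.173,0,0,0],[-0.1,0,-0.173,0,0,0]])

```text
clock: 11.1
tool_pos: [0.4616, -0.0198, 0.2412]
orientation: [-179.4, 29.9, -84.0]
force: [0.8, 0.8, -0.6]
opening: 0.0379
gripper_force: 0.0
```

```bash
python3 - <<'E'
from h import *
np.set_printoptions(precision=4,suppress=True)
o=telemetry.get_obs(); print(o['tool_pos'],o['orientation'],o['joint_pos'],o['opening'],o['force'])
import json
save('wrist','w5.png'); json.dump([list(map(float,x)) for x in pose()],open('w5.json','w'))
p,q=pick(2,.15); print(p,rowcur(p,q))
E
```

```text
[ 0.4616 -0.0198  0.2412] [-179.4176   29.8512  -84.0053] [ -4.8439   7.4033  -9.5159 -29.882  -80.0724  17.7861] 0.03792721850676648 [ 0.8452  0.8336 -0.5506]
[0.4349 0.3707 0.1605] [-0.2994, -0.0125, 0.2632, -0.0173, 1.5694, 0.0394]
```

View pics/w5.png

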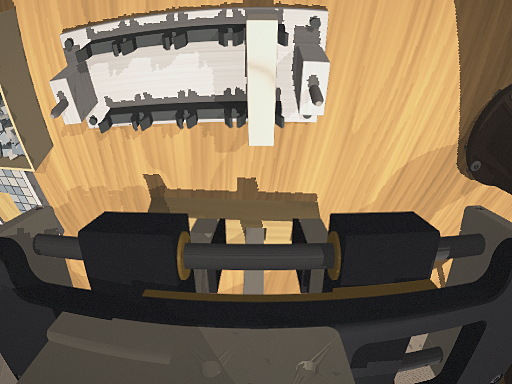

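Bar 3 lies down in lane 1, with its ends near (262,12) and (261,145). Next I pick bar 2.

```bash
python3 - <<'E'
from h import *
import json
np.set_printoptions(precision=4,suppress=True)
p=json.load(open('w5.json'))
for e in onplane('wrist',[(262,20),(261,145),(247,131),(276,131)],.06,p):
    print(R.from_euler('z',-JY,degrees=True).apply(e-[*JC,0]))
print(rowcur([.4349,.3707,.27],tgt(AZ,60)))
E
```

```text
[-0.0934 -0.0718  0.06  ]
[-0.093   0.0746  0.06  ]
[-0.077   0.0547  0.06  ]
[-0.1099  0.0546  0.06  ]
[-0.354, -0.0132, 0.1683, -0.0173, 1.5694, 0.0394]
```

carry_out(rows=[[-0.03,0,-0.02,0,0.15,0],[-0.08,0,-0.01,0,0.33,0],[-0.13,0,0.02,0,0.5,0.01],[-0.18,-0.005,0.05,0,0.68,0.01],[-0.23,-0.01,0.08,-0.01,0.85,0.02],[-0.28,-0.01,0.12,-0.01,1.02,0.03],[-0.33,-0.013,0.15,-0.01,1.2,0.03],[-0.354,-0.013,0.168,-0.015,1.37,0.035]], grip=0.36)

```text
clock: 12.15
tool_pos: [0.434, 0.3715, 0.2691]
orientation: [179.6, -45.5, -85.8]
force: [2.1, 0.8, 0.8]
opening: 0.0597
gripper_force: 0.0
```

```bash
python3 - <<'E'
from h import *
print(pose(),rowcur(*pick(2,.10)))
E
```

```text
(array([0.43396457, 0.37145932, 0.26908182]), array([179.5959017 , -45.54230491, -85.81571489])) [-0.0645, -0.0013, 0.125, -0.0025, 0.2523, 0.0081]
```

carry_out(rows=[[-0.04,0,0.02,0,0.12,0],[-0.055,-0.001,0.05,0,0.2,0.004],[-0.06,-0.001,0.09,-0.002,0.252,0.008],[-0.0645,-0.001,0.115,-0.002,0.252,0.008],[-0.0645,-0.001,0.125,-0.002,0.252,0.008],[-0.0645,-0.001,0.125,-0.002,0.252,0.008],[-0.0645,-0.001,0.125,-0.002,0.252,0.008]])

```text
clock: 13.02
tool_pos: [0.4379, 0.3265, 0.1354]
orientation: [179.9, -59.6, -86.4]
force: [-0.1, 1.2, 0.4]
opening: 0.0595
gripper_force: 0.0
```

```bash
python3 - <<'E'
from h import *
print(pose(),rowcur(*pick(2,0)))
E
```

```text
(array([0.43786012, 0.32653423, 0.13538656]), array([179.86202741, -59.58756528, -86.41476679])) [0.0003, 0.0001, 0.0991, 0.0011, 0.0072, 0.0008]
```

carry_out(rows=[[0,0,0.03,0,0.004,0],[0,0,0.06,0,0.006,0],[0,0,0.085,0,0.006,0],[0,0,0.101,0,0.006,0],[0,0,0.101,0,0.006,0]])

```text
clock: 13.65
tool_pos: [0.4428, 0.2384, 0.0838]
orientation: [179.7, -60.0, -86.3]
force: [0.2, -0.4, -0.4]
opening: 0.06
gripper_force: 0.0
```

carry_out(rows=[[0,0,0,0,0,0],[0,0,0,0,0,0],[0,0,0,0,0,0],[0,0,0,0,0,0],[0,0,0,0,0,0],[0,0,0,0,0,0]], grip=-1)

```text
clock: 14.4
tool_pos: [0.4427, 0.2388, 0.0835]
orientation: [179.7, -60.0, -86.3]
force: [-1.0, 3.2, 1.8]
opening: 0.0301
gripper_force: 29.8
```

carry_out(rows=[[0.009,0,-0.005,0,0,0],[0.026,0,-0.015,0,0,0],[0.052,0,-0.03,0,0,0],[0.078,0,-0.045,0,0,0],[0.104,0,-0.06,0,0,0],[0.13,0,-0.075,0,0,0],[0.156,0,-0.09,0,0,0],[0.156,0,-0.09,0,0,0]])

```text
clock: 15.4
tool_pos: [0.4432, 0.239, 0.2659]
orientation: [180.0, -59.8, -86.6]
force: [-0.9, 0.2, -5.3]
opening: 0.0299
gripper_force: 29.8
```

```bash
python3 - <<'E'
from h import *
for l in (2,3):
  p,q=place(l,.12,2);print(p,rowcur(p,q))
E
```

```text
[ 0.52019883 -0.01305473  0.15454552] [0.0327, -0.0618, 0.2774, 0.0119, -1.5667, -0.0443]
[ 0.57989167 -0.00699135  0.15454552] [0.0315, -0.1217, 0.2753, 0.0119, -1.5667, -0.0443]
```

carry_out(rows=[[0.02,-0.01,0.02,0,-0.15,0],[0.035,-0.02,0.045,0,-0.32,0],[0.05,-0.03,0.075,0,-0.5,-0.01],[0.065,-0.04,0.105,0,-0.67,-0.01],[0.08,-0.05,0.135,0,-0.85,-0.02],[0.095,-0.055,0.165,0.01,-1.03,-0.03],[0.1,-0.06,0.19,0.01,-1.21,-0.035],[0.105,-0.0618,0.21,0.012,-1.39,-0.04]])

```text
clock: 16.4
tool_pos: [0.5178, 0.0079, 0.2499]
orientation: [179.8, 20.0, -84.4]
force: [0.4, 0.4, -6.2]
opening: 0.03
gripper_force: 29.8
```

```bash
python3 - <<'E'
from h import *
g=[.4427,.2388,.0835]
p,q=place(2,.09,2,g);print(p,rowcur(p,q))
E
```

```text
[ 0.51999671 -0.01106496  0.12229316] [0.0615, -0.0007, 0.1134, 0.0023, -0.1753, -0.0031]
```

carry_out(rows=[[0.02,-0.0005,0.04,0.002,-0.1,0],[0.04,-0.0007,0.08,0.002,-0.175,-0.003],[0.06,-0.0007,0.11,0.002,-0.175,-0.003],[0.0615,-0.0007,0.1134,0.002,-0.175,-0.003],[0.0615,-0.0007,0.1134,0.002,-0.175,-0.003],[0.0615,-0.0007,0.1134,0.002,-0.175,-0.003],[0.0615,-0.0007,0.1134,0.002,-0.175,-0.003]])

```text
clock: 17.27
tool_pos: [0.5214, -0.0108, 0.1236]
orientation: [-179.9, 29.6, -84.2]
force: [-0.9, -0.4, -3.8]
opening: 0.0294
gripper_force: 29.9
```

```bash
python3 - <<'E'
from h import *
g=[.4427,.2388,.0835]
p,q=place(2,.0,2,g);print(p,pose(),rowcur(p,q),telemetry.get_obs()['opening'])
E
```

```text
[ 0.51999671 -0.01106496  0.03229316] (array([ 0.52138601, -0.01077779,  0.12358148]), array([-179.9416466 ,   29.60925834,  -84.15569359])) [0.0452, 0.0015, 0.0793, -0.0006, -0.0068, 0.0007] 0.02941735056897113
```

carry_out(rows=[[0.01,0.0005,0.017,0,0,0],[0.02,0.0005,0.034,0,0,0],[0.03,0.0005,0.052,0,0,0],[0.04,0.0005,0.0693,0,0,0],[0.04,0.0005,0.0693,0,0,0]])

```text
clock: 17.9
tool_pos: [0.5195, -0.0119, 0.0397]
orientation: [179.7, 29.7, -84.5]
force: [-0.4, -0.1, -4.0]
opening: 0.0299
gripper_force: 30.0
```

carry_out(rows=[[0.001,0,0.0017,0,0,0],[0.002,0,0.0035,0,0,0],[0.0025,0,0.0043,0,0,0],[0.0025,0,0.0043,0,0,0]])

```text
clock: 18.4
tool_pos: [0.5203, -0.0119, 0.0373]
orientation: [179.9, 29.6, -84.3]
force: [-0.2, 0.1, -4.9]
opening: 0.0299
gripper_force: 30.0
```

carry_out(rows=[[0.0005,0,0.0009,0,0,0],[0.001,0,0.0017,0,0,0],[0.001,0,0.0017,0,0,0]])

```text
clock: 18.77
tool_pos: [0.5201, -0.012, 0.035]
orientation: [179.9, 29.6, -84.3]
force: [0.2, 0.0, -4.2]
opening: 0.0299
gripper_force: 30.0
```

carry_out(rows=[[0.0005,0,0.0009,0,0,0],[0.001,0,0.0017,0,0,0],[0.001,0,0.0017,0,0,0]])

```text
clock: 19.15
tool_pos: [0.5203, -0.012, 0.0337]
orientation: [179.9, 29.6, -84.3]
force: [-1.7, -1.3, 4.2]
opening: 0.0299
gripper_force: 30.0
```

Contact. I release and rise.

carry_out(rows=[[0,0,0,0,0,0],[0,0,0,0,0,0],[0,0,0,0,0,0],[0,0,0,0,0,0]], grip=-0.13)

```text
clock: 19.65
tool_pos: [0.5202, -0.0119, 0.033]
orientation: [179.9, 29.6, -84.3]
force: [-1.0, -0.3, 0.3]
opening: 0.0381
gripper_force: 0.0
```

carry_out(rows=[[-0.005,0,-0.009,0,0,0],[-0.01,0,-0.017,0,0,0],[-0.02,0,-0.035,0,0,0],[-0.04,0,-0.07,0,0,0],[-0.06,0,-0.104,0,0,0],[-0.08,0,-0.14,0,0,0],[-0.1,0,-0.173,0,0,0],[-0.1,0,-0.173,0,0,0]])

```text
clock: 20.65
tool_pos: [0.5219, -0.011, 0.2379]
orientation: [-179.6, 29.5, -84.0]
force: [-0.5, 0.7, -0.0]
opening: 0.0381
gripper_force: 0.0
```

```bash
python3 - <<'E'
from h import *
import json
save('wrist','w6.png'); json.dump([list(map(float,x)) for x in pose()],open('w6.json','w'))
p,q=pick(1,.14); p[2]=.27; print(pose(),p,rowcur(p,q))
# plate still there? compare top views
t=save('top','top1.png'); print(telemetry.get_obs()['clock'])
im=cv2.imread('pics/w6.png'); g=cv2.cvtColor(im,cv2.COLOR_BGR2GRAY)
c=cv2.findContours(((g>150)&(np.ptp(im.astype(int),axis=2)<40)).astype(np.uint8)[:200],cv2.RETR_EXTERNAL,2)[0]
for k in c:
    if cv2.contourArea(k)>300: print(cv2.boundingRect(k),cv2.contourArea(k))
E
```

```text
(array([ 0.52098432, -0.01070043,  0.23578537]), array([-179.80266324,   29.57500997,  -84.14471837])) [0.59053649 0.37118243 0.27      ] [-0.3411, -0.1076, 0.1546, -0.0147, 1.5632, 0.0413]
20.75
(0, 167, 58, 33) 956.0
(8, 123, 43, 36) 475.5
(87, 40, 159, 87) 6650.0
(96, 19, 37, 23) 404.0
(246, 16, 54, 129) 4406.5
(300, 12, 87, 135) 5582.5
```

View pics/w6.png

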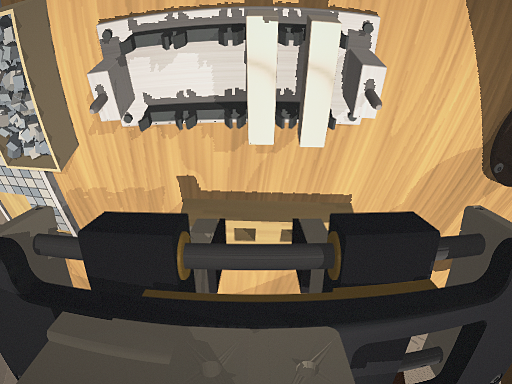

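Bars lie in lanes 1 and 2, with their ends at rows ~15 to 145 and columns 262 and 315. Next is bar 1, coming in above the glue bottle.

carry_out(rows=[[-0.03,-0.01,-0.03,0,0.15,0],[-0.08,-0.03,-0.02,0,0.33,0],[-0.13,-0.05,0.01,0,0.5,0.01],[-0.18,-0.07,0.04,0,0.68,0.01],[-0.23,-0.08,0.07,-0.01,0.85,0.02],[-0.28,-0.09,0.11,-0.01,1.02,0.03],[-0.32,-0.1,0.135,-0.01,1.2,0.03],[-0.341,-0.1076,0.154,-0.015,1.37,0.035]], grip=0.36)

```text
clock: 21.75
tool_pos: [0.5894, 0.3744, 0.2663]
orientation: [179.2, -49.3, -85.4]
force: [1.5, -0.1, 0.2]
opening: 0.0595
gripper_force: 0.0
```

```bash
python3 - <<'E'
from h import *
print(pose(),rowcur(*pick(1,.10)))
E
```

```text
(array([0.58939487, 0.37444813, 0.26630143]), array([179.16076824, -49.27136406, -85.3975722 ])) [-0.0743, -0.0019, 0.1141, -0.0011, 0.1872, 0.0125]
```

carry_out(rows=[[-0.02,0,0.02,0,0.1,0],[-0.04,-0.001,0.05,0,0.187,0.006],[-0.06,-0.002,0.09,-0.001,0.187,0.012],[-0.0743,-0.002,0.11,-0.001,0.187,0.012],[-0.0743,-0.002,0.114,-0.001,0.187,0.012],[-0.0743,-0.002,0.114,-0.001,0.187,0.012],[-0.0743,-0.002,0.114,-0.001,0.187,0.012]])

```text
clock: 22.62
tool_pos: [0.5939, 0.3349, 0.1385]
orientation: [-179.8, -59.4, -86.8]
force: [-0.6, 0.2, 0.2]
opening: 0.0595
gripper_force: 0.0
```

```bash
python3 - <<'E'
from h import *
print(pose(),rowcur(*pick(1,0)),telemetry.get_obs()['force'])
E
```

```text
(array([0.59387827, 0.33488442, 0.13852143]), array([-179.84149346,  -59.43739459,  -86.76971941])) [-0.0025, 0.001, 0.1, 0.0013, 0.0098, -0.0024] [-0.61024639  0.23221685  0.17816289]
```

carry_out(rows=[[-0.001,0.001,0.03,0,0.006,0],[-0.002,0.001,0.06,0,0.008,-0.001],[-0.002,0.001,0.085,0,0.008,-0.001],[-0.002,0.001,0.101,0,0.008,-0.001],[-0.002,0.001,0.101,0,0.008,-0.001]])

```text
clock: 23.25
tool_pos: [0.5975, 0.2475, 0.0842]
orientation: [179.8, -60.0, -86.5]
force: [-0.5, -0.1, -0.6]
opening: 0.0598
gripper_force: 0.0
```

carry_out(rows=[[0,0,0,0,0,0],[0,0,0,0,0,0],[0,0,0,0,0,0],[0,0,0,0,0,0],[0,0,0,0,0,0],[0,0,0,0,0,0]], grip=-1)

```text
clock: 24.0
tool_pos: [0.5975, 0.2483, 0.0839]
orientation: [179.8, -60.0, -86.5]
force: [0.2, 2.7, 1.7]
opening: 0.0295
gripper_force: 29.7
```

carry_out(rows=[[0.009,0,-0.005,0,0,0],[0.026,0,-0.015,0,0,0],[0.052,0,-0.03,0,0,0],[0.078,0,-0.045,0,0,0],[0.104,0,-0.06,0,0,0],[0.13,0,-0.075,0,0,0],[0.156,0,-0.09,0,0,0],[0.156,0,-0.09,0,0,0]])

```text
clock: 25.0
tool_pos: [0.598, 0.2484, 0.2669]
orientation: [-179.8, -59.8, -86.8]
force: [-0.1, 0.2, -4.2]
opening: 0.03
gripper_force: 29.8
```

```bash
python3 - <<'E'
from h import *
p,q=place(3,.22,1);print(p,rowcur(p,q))
E
```

```text
[ 0.57989167 -0.00699135  0.25454552] [0.117, 0.0331, 0.2256, 0.0102, -1.5672, -0.0461]
```

carry_out(rows=[[0.02,0.005,0.02,0,-0.15,0],[0.035,0.01,0.045,0,-0.32,0],[0.05,0.015,0.075,0,-0.5,-0.01],[0.065,0.02,0.105,0,-0.67,-0.01],[0.08,0.025,0.135,0,-0.85,-0.02],[0.095,0.03,0.165,0.01,-1.03,-0.03],[0.105,0.033,0.19,0.01,-1.21,-0.035],[0.117,0.033,0.22,0.01,-1.39,-0.045]])

```text
clock: 26.0
tool_pos: [0.5783, -0.0026, 0.2566]
orientation: [179.7, 20.0, -84.2]
force: [0.9, -0.1, -5.1]
opening: 0.03
gripper_force: 29.7
```

```bash
python3 - <<'E'
from h import *
p,q=place(3,.09,1,[.5975,.2483,.0839]);print(p,rowcur(p,q))
E
```

```text
[ 0.57972998 -0.00539954  0.12271073] [0.0485, -0.0018, 0.1248, 0.0052, -0.1752, -0.0005]
```

carry_out(rows=[[0.015,-0.001,0.04,0.002,-0.1,0],[0.03,-0.001,0.08,0.003,-0.175,0],[0.045,-0.001,0.115,0.003,-0.175,0],[0.0485,-0.001,0.125,0.003,-0.175,0],[0.0485,-0.001,0.125,0.003,-0.175,0],[0.0485,-0.001,0.125,0.003,-0.175,0],[0.0485,-0.001,0.125,0.003,-0.175,0]])

```text
clock: 26.88
tool_pos: [0.5805, -0.0058, 0.1232]
orientation: [179.9, 29.6, -84.3]
force: [-0.5, 0.2, -2.9]
opening: 0.0298
gripper_force: 29.8
```

```bash
python3 - <<'E'
from h import *
p,q=place(3,.0,1,[.5975,.2483,.0839]);print(p,pose(),rowcur(p,q),telemetry.get_obs()['opening'])
E
```

```text
[ 0.57972998 -0.00539954  0.03271073] (array([ 0.58046806, -0.00578234,  0.12316239]), array([179.87797875,  29.60326499, -84.29335982])) [0.0443, 0.0005, 0.0789, 0.0013, -0.0069, -0.0014] 0.029794282979561305
```

carry_out(rows=[[0.01,0.0005,0.017,0,0,0],[0.02,0.0005,0.034,0,0,0],[0.03,0.0005,0.052,0,-0.003,0],[0.0405,0.0005,0.07,0,-0.005,0],[0.0405,0.0005,0.07,0,-0.005,0]])

```text
clock: 27.5
tool_pos: [0.5789, -0.0069, 0.0381]
orientation: [179.6, 29.9, -84.6]
force: [2.4, 0.6, -5.5]
opening: 0.0301
gripper_force: 30.0
```

carry_out(rows=[[0.001,0,0.0017,0,0,0],[0.002,0,0.0035,0,0,0],[0.0025,0,0.0043,0,0,0],[0.0025,0,0.0043,0,0,0]])

```text
clock: 28.0
tool_pos: [0.579, -0.0069, 0.0363]
orientation: [179.7, 29.9, -84.4]
force: [0.9, -2.2, 0.3]
opening: 0.0299
gripper_force: 30.0
```

carry_out(rows=[[0.0005,0,0.0009,0,0,0],[0.001,0,0.0017,0,0,0],[0.001,0,0.0017,0,0,0]])

```text
clock: 28.38
tool_pos: [0.5791, -0.0074, 0.0348]
orientation: [179.8, 29.9, -84.4]
force: [-2.8, -3.5, 7.4]
opening: 0.0297
gripper_force: 30.0
```

carry_out(rows=[[0,0,0,0,0,0],[0,0,0,0,0,0],[0,0,0,0,0,0],[0,0,0,0,0,0]], grip=-0.13)

```text
clock: 28.88
tool_pos: [0.5788, -0.0068, 0.0334]
orientation: [179.7, 29.9, -84.4]
force: [-0.1, 0.9, -0.7]
opening: 0.038
gripper_force: 0.0
```

carry_out(rows=[[-0.005,0,-0.009,0,0,0],[-0.01,0,-0.017,0,0,0],[-0.02,0,-0.035,0,0,0],[-0.04,0,-0.07,0,0,0],[-0.06,0,-0.104,0,0,0],[-0.08,0,-0.14,0,0,0],[-0.1,0,-0.173,0,0,0],[-0.1,0,-0.173,0,0,0]])

```text
clock: 29.88
tool_pos: [0.5813, -0.0069, 0.2388]
orientation: [-179.8, 29.8, -84.2]
force: [0.1, 0.8, -0.6]
opening: 0.0379
gripper_force: 0.0
```

carry_out(rows=[[0,0,0,0,0,0],[0,0,0,0,0,0]])

```text
clock: 30.12
tool_pos: [0.5792, -0.0063, 0.2327]
orientation: [179.6, 29.9, -84.5]
force: [-0.6, 1.2, -0.0]
opening: 0.0378
gripper_force: 0.0
```

```bash
python3 - <<'E'
from h import *
import json
np.set_printoptions(precision=4,suppress=True)
p=pose();save('wrist','w7.png'); json.dump([list(map(float,x)) for x in p],open('w7.json','w'))
save('top','top2.png'); print(p)
im=cv2.imread('pics/w7.png'); 
u=proj('wrist',[[*lane(l),.06] for l in (1,2,3,4)],p); print(u)
m=((im.min(2)>175)&(np.ptp(im.astype(int),axis=2)<45)).astype(np.uint8)*255
# width centre of each bar at the +y end, on the bare bench side (jig y=+.068)
for l in (1,2,3):
  ctr=np.array([*lane(l),.06])
  yv=np.array([-np.sin(np.radians(JY)),np.cos(np.radians(JY)),0])
  for s in(.066,):
    c=proj('wrist',ctr+s*yv,p)[0]; v=int(round(c[1])); xs=np.where(m[v,int(c[0])-25:int(c[0])+26])[0]+int(c[0])-25
    e=onplane('wrist',[(xs.min(),v),(xs.max()+1,v)],.06,p); print(l,c,xs.min(),xs.max(),[R.from_euler('z',-JY,degrees=True).apply(k-[*JC,0])[:2] for k in e])
# plate pose from top
t=cv2.imread('pics/top2.png'); g=cv2.cvtColor(t,cv2.COLOR_BGR2GRAY)
w=((t.min(2)>135)&(np.ptp(t.astype(int),axis=2)<40)).astype(np.uint8)
w=cv2.morphologyEx(w,cv2.MORPH_CLOSE,np.ones((5,5)))
for k in cv2.findContours(w,cv2.RETR_EXTERNAL,2)[0]:
    if cv2.contourArea(k)>800: print(cv2.minAreaRect(k))
E
python3 -c "
import cv2
i=cv2.imread('pics/w7.png')[0:200,50:450]; j=cv2.imread('pics/top2.png')[120:290,200:450]
import numpy as np
a=cv2.resize(i,(800,400)); b=cv2.resize(j,(294,200)); c=np.zeros((600,800,3),np.uint8); c[:400]=a; c[400:,:294]=b
cv2.imwrite('pics/m7.png',c)"
```

```text
(array([ 0.5792, -0.0063,  0.2327]), array([179.5799,  29.9455, -84.4998]))
[[369.205   93.4348]
 [314.3427  90.2625]
 [255.3839  89.3321]
 [196.5609  90.928 ]]
1 [357.5498 142.8542] 347 369 [array([-0.0768,  0.0667]), array([-0.106 ,  0.0656])]
2 [308.1531 141.7785] 297 321 [array([-0.0171,  0.0665]), array([-0.0463,  0.066 ])]
3 [255.7967 141.5747] 246 270 [array([0.0411, 0.0665]), array([0.0127, 0.0667])]
((490.0, 171.99998474121094), (61.99999237060547, 41.99999237060547), 90.0)
((473.5, 15.0), (30.0, 75.0), 90.0)
((255.0, 52.5), (105.0, 276.0), 90.0)
```

View pics/m7.png

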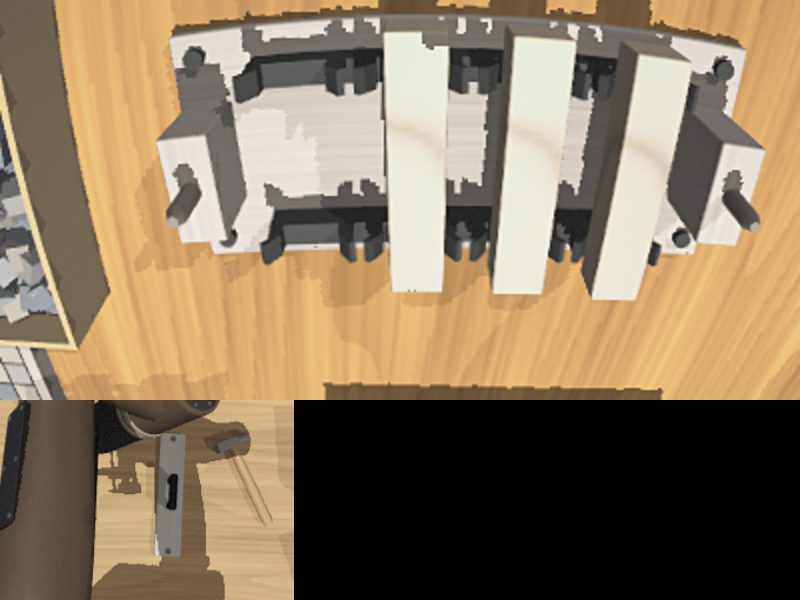

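All three bars lie flat in lanes 1–3, and the pin tips are near crop (178,217) and (753,222). In the lower inset the plate's holes are at about (347,152) and (343,248) of the full top view, so it has been knocked from (334,159) and (329,255). I measure the pins and plate again.

```bash
python3 - <<'E'
from h import *
import json
np.set_printoptions(precision=4,suppress=True)
p=json.load(open('w7.json'))
P=onplane('wrist',[(139,108.5),(426.5,111)],.094,p); d=P[0]-P[1]
print('tips',P,P.mean(0),np.linalg.norm(d),np.degrees(np.arctan2(d[1],d[0])))
P=onplane('wrist',[(143.5,86),(415,98)],.063,p); print('feet',P,P.mean(0))
im=cv2.imread('pics/w7.png'); W=[dark(im,u) for u in [(147,30),(164,119),(411,35),(390,119)]]
P=onplane('wrist',[w[0] for w in W],.01,p);print('screws',[w[1] for w in W],P,P.mean(0),(P[1]+P[2])/2,(P[0]+P[3])/2)
print('plate',onplane('top',[(347,152),(343,248)],.01))
print(rowcur([.53,-.22,.36],tgt(-85,0)))
E
```

```text
tips [[ 0.6914 -0.0023  0.094 ]
 [ 0.4078 -0.0323  0.094 ]] [ 0.5496 -0.0173  0.094 ] 0.28514849145425586 6.0248744253858355
feet [[ 0.6958 -0.0113  0.063 ]
 [ 0.4063 -0.0304  0.063 ]] [ 0.551  -0.0209  0.063 ]
screws [np.int32(140), np.int32(54), np.int32(136), np.int32(96)] [[ 0.7063 -0.0565  0.01  ]
 [ 0.6924  0.0606  0.01  ]
 [ 0.408  -0.0876  0.01  ]
 [ 0.3933  0.0274  0.01  ]] [ 0.55  -0.014  0.01 ] [ 0.5502 -0.0135  0.01  ] [ 0.5498 -0.0145  0.01  ]
plate [[ 0.6788 -0.3209  0.01  ]
 [ 0.3863 -0.3056  0.01  ]]
[0.1165, 0.0712, -0.2137, 0.0096, 0.5225, 0.0104]
```

carry_out(rows=[[0.0,0,-0.06,0,0.1,0],[0.03,0.02,-0.12,0,0.25,0],[0.06,0.04,-0.17,0,0.4,0.005],[0.09,0.06,-0.2,0.005,0.5,0.01],[0.1165,0.0712,-0.2137,0.0096,0.5225,0.01],[0.1165,0.0712,-0.2137,0.0096,0.5225,0.01],[0.1165,0.0712,-0.2137,0.0096,0.5225,0.01],[0.1165,0.0712,-0.2137,0.0096,0.5225,0.01]], grip=0)

```text
clock: 31.22
tool_pos: [0.5305, -0.2195, 0.3604]
orientation: [-179.9, 0.0, -85.0]
force: [0.6, -0.2, 0.2]
opening: 0.0435
gripper_force: 0.0
```

```bash
python3 - <<'E'
from h import *
import json
np.set_printoptions(precision=4,suppress=True)
p=pose();save('wrist','w8.png'); json.dump([list(map(float,x)) for x in p],open('w8.json','w'))
im=cv2.imread('pics/w8.png'); print(p, proj('wrist',[[.6788,-.3209,.01],[.3863,-.3056,.01],[.5325,-.313,.052]],p))
for u in proj('wrist',[[.6788,-.3209,.01],[.3863,-.3056,.01]],p):
    try:
        c=dark(im,u,10); print(u,c,onplane('wrist',c[0],.01,p))
    except Exception as e: print(u,e)
# handle: black blob
g=im.max(2)[:200]; u=proj('wrist',[.5325,-.313,.052],p)[0]
n,l,s,c=cv2.connectedComponentsWithStats((g<60).astype(np.uint8))
for i in range(1,n):
    if s[i,4]>150: print(s[i],c[i])
E
```

```text
(array([ 0.5305, -0.2195,  0.3604]), array([-179.9309,    0.0113,  -84.9528])) [[177.4275  85.711 ]
 [345.297  109.4791]
 [262.0391  94.0873]]
[177.4275  85.711 ] (array([178.009 ,  85.3784]), np.int32(111)) [[ 0.6778 -0.3215  0.01  ]]
[345.297  109.4791] (array([345.6491, 109.9298]), np.int32(57)) [[ 0.3856 -0.3049  0.01  ]]
[235  86  57  19 644] [263.1817  94.9891]
```

View pics/w8.png

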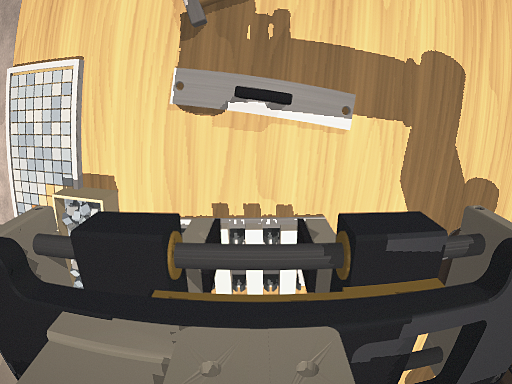

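The plate lies with its holes at (178,85) and (346,110) and its black handle centred at (263,95).

```bash
python3 - <<'E'
from h import *
import json
np.set_printoptions(precision=4,suppress=True)
p=json.load(open('w8.json'))
print(onplane('wrist',[(263.2,95)],.05,p), onplane('wrist',[(263.2,95)],.041,p))
print(rowcur([.5317,-.3132,.12],tgt(-3.25,0)))
E
```

```text
[[ 0.5306 -0.3118  0.05  ]] [[ 0.5305 -0.3123  0.041 ]]
[0.0934, 0.0074, 0.2404, -0.0012, -0.0008, -1.4259]
```

carry_out(rows=[[0.03,0.002,0.03,0,0,-0.18],[0.06,0.004,0.06,0,0,-0.36],[0.08,0.006,0.09,0,0,-0.54],[0.093,0.007,0.12,0,0,-0.72],[0.093,0.007,0.15,0,0,-0.9],[0.093,0.007,0.18,0,0,-1.08],[0.093,0.007,0.21,0,0,-1.26],[0.093,0.007,0.24,0,0,-1.426]], grip=0.36)

```text
clock: 32.28
tool_pos: [0.5322, -0.3129, 0.1197]
orientation: [-180.0, -0.1, -2.9]
force: [0.3, -0.0, -0.7]
opening: 0.0597
gripper_force: 0.0
```

carry_out(rows=[[0,0,0,0,0,0],[0,0,0,0,0,0]])

```text
clock: 32.52
tool_pos: [0.5327, -0.3134, 0.1219]
orientation: [180.0, -0.2, -3.4]
force: [0.2, 0.2, 0.0]
opening: 0.0596
gripper_force: 0.0
```

```bash
python3 - <<'E'
from h import *
import json
np.set_printoptions(precision=4,suppress=True)
p=pose();save('wrist','w9.png'); json.dump([list(map(float,x)) for x in p],open('w9.json','w'))
print(p,rowcur([.531,-.313,.024],tgt(-3.25,0)))
im=cv2.imread('pics/w9.png'); u=proj('wrist',[.6778,-.3215,.01],p)[0]; c=dark(im,u,12); print(u,c,onplane('wrist',c[0],.01,p))
g=im.max(2)[:205]; print(proj('wrist',[[.576,-.3155,.052],[.531,-.3125,.052]],p))
n,l,s,c=cv2.connectedComponentsWithStats((g<60).astype(np.uint8))
for i in range(1,n):
    if s[i,4]>100: print(s[i],c[i])
E
```

```text
(array([ 0.5327, -0.3134,  0.1219]), array([179.9668,  -0.1615,  -3.4412])) [-0.0023, -0.0005, 0.0983, 0.0007, -0.0039, -0.0028]
[258.0704  27.2211] (array([258.9581,  30.1257]), np.int32(167)) [[ 0.6749 -0.3221  0.01  ]]
[[258.1201 142.7262]
 [257.7326 199.1075]]
[  1  77  35  65 986] [ 20.7759 110.6968]
[ 247  141   22   64 1396] [257.4979 172.7643]
[ 12 167  37  31 491] [ 34.6782 182.5397]
```

carry_out(rows=[[-0.0005,0,0.025,0,0,0],[-0.001,0,0.05,0,0,0],[-0.001,0,0.075,0,0,0],[-0.001,0,0.09,0,0,0],[-0.001,0,0.097,0,0,0],[-0.001,0,0.097,0,0,0]])

```text
clock: 33.33
tool_pos: [0.5313, -0.3133, 0.0242]
orientation: [180.0, -0.1, -3.3]
force: [-0.4, 0.4, 0.3]
opening: 0.0596
gripper_force: 0.0
```

carry_out(rows=[[0,0,0,0,0,0],[0,0,0,0,0,0],[0,0,0,0,0,0],[0,0,0,0,0,0],[0,0,0,0,0,0],[0,0,0,0,0,0]], grip=-1)

```text
clock: 34.08
tool_pos: [0.531, -0.3131, 0.0239]
orientation: [-180.0, -0.1, -3.3]
force: [-0.7, 1.6, 1.7]
opening: 0.0174
gripper_force: 30.0
```

```bash
python3 - <<'E'
from h import *
print(pose(),telemetry.get_obs()['force'],telemetry.get_obs()['opening'])
E
```

```text
(array([ 0.53103382, -0.31310888,  0.02390335]), array([-1.79992330e+02, -1.11909627e-01, -3.27403089e+00])) [-0.665522    1.56261042  1.67781064] 0.017417801706638675
```

carry_out(rows=[[0,0,-0.015,0,0,0],[0,0,-0.035,0,0,0],[0,0,-0.06,0,0,0],[0,0,-0.09,0,0,0],[0,0,-0.12,0,0,0],[0,0,-0.14,0,0,0],[0,0,-0.15,0,0,0],[0,0,-0.15,0,0,0]])

```text
clock: 35.08
tool_pos: [0.5307, -0.3131, 0.1742]
orientation: [-180.0, -0.1, -3.3]
force: [0.9, -0.0, -5.3]
opening: 0.018
gripper_force: 30.0
```

```bash
python3 - <<'E'
from h import *
print(pose(),telemetry.get_obs()['force'],telemetry.get_obs()['opening'])
print(rowcur([.55,-.0145,.18],tgt(5.8,0)))
E
```

```text
(array([ 0.53070761, -0.31313402,  0.17421052]), array([-1.79992438e+02, -1.49061418e-01, -3.27819886e+00])) [ 0.92739947 -0.01077509 -5.29583745] 0.01799123715214482
[0.0022, -0.2992, -0.0057, 0.0001, -0.0026, -0.1584]
```

carry_out(rows=[[0,-0.03,-0.005,0,0,-0.01],[0,-0.08,-0.005,0,0,-0.04],[0.001,-0.13,-0.005,0,0,-0.07],[0.001,-0.18,-0.005,0,0,-0.1],[0.002,-0.23,-0.005,0,0,-0.13],[0.002,-0.27,-0.005,0,0,-0.15],[0.002,-0.299,-0.005,0,0,-0.158],[0.002,-0.299,-0.005,0,0,-0.158]])

```text
clock: 36.08
tool_pos: [0.5492, -0.013, 0.1776]
orientation: [180.0, -0.0, 5.9]
force: [-0.1, 0.1, -4.8]
opening: 0.018
gripper_force: 30.0
```

carry_out(rows=[[0,0,0,0,0,0],[0,0,0,0,0,0],[0,0,0,0,0,0]])

```text
clock: 36.45
tool_pos: [0.5496, -0.0155, 0.1786]
orientation: [180.0, -0.1, 5.7]
force: [1.4, -0.2, -5.5]
opening: 0.018
gripper_force: 30.0
```

```bash
python3 - <<'E'
from h import *
np.set_printoptions(precision=4,suppress=True)
o=telemetry.get_obs(); p=pose(); print(p,o['force'],o['opening'])
im=save('wrist','w10.png')[:,:,::-1].copy()
q=R.from_euler('xyz',p[1],degrees=True)
for n,t in(('hole',[.146,0,.041+.0011-.0239+0]),):pass
# in the tool frame the plate's top is at z = .0239-.010 ahead of the TCP
h=p[0]+q.apply([.146,0,.0139]); u=proj('wrist',h,p)[0]; c=dark(im,u,10); print('hole exp',u,'found',c, onplane('wrist',c[0],h[2],p),h)
print(rowcur([.55,-.0145,.12],tgt(5.8,0)))
cv2.imwrite('pics/m10.png',cv2.resize(im[0:200,150:370],None,fx=3,fy=3,interpolation=2))
E
```

```text
(array([ 0.5496, -0.0155,  0.1786]), array([179.9818,  -0.0867,   5.7147])) [ 1.4432 -0.1572 -5.5363] 0.01796495124796622
hole exp [259.4906 -16.7012] found (array([259.3333, -14.    ]), np.int32(3)) [[ 0.693  -0.0011  0.165 ]] [ 0.6949 -0.001   0.165 ]
[0.0003, -0.0009, 0.0587, 0.0003, -0.0017, -0.0013]
```

View pics/m10.png

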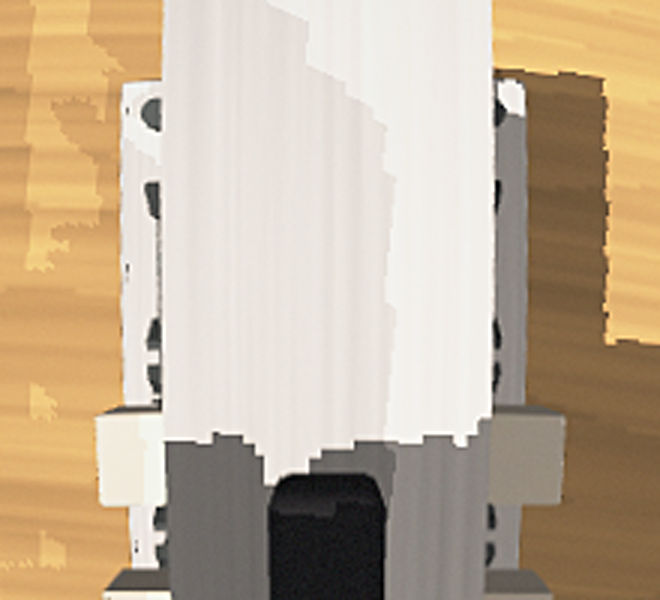

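The plate hangs level above the jig. The base's far corners show at crop (123,82) and (526,80), either side of the plate (edges at columns 163 and 493), and I use these to check alignment.

```bash
python3 - <<'E'
from h import *
np.set_printoptions(precision=4,suppress=True)
p=pose()
c=np.array([(122.5,82),(526,80)])/3+[150,0]-.33
P=onplane('wrist',c,.01,p); m=P.mean(0); print(P,np.linalg.norm(P[0]-P[1]))
for k in P: print(R.from_euler('z',-JY,degrees=True).apply(k-[.55,-.0145,0]))
# bottom edges of base at a second row, bar1 (lane 3) end corners z=.06 top: x span rows 418..505
b=np.array([(97,414),(565,414),(97,505),(565,505)])/3+[150,0]-.33
for k in onplane('wrist',b,.06,p): print('bar',R.from_euler('z',-JY,degrees=True).apply(k-[.55,-.0145,0]))
e=np.array([(163,300),(493,300)])/3+[150,0]-.33
for k in onplane('wrist',e,.165,p): print('plate edge',R.from_euler('z',-JY,degrees=True).apply(k-[.55,-.0145,0]))
E
```

```text
[[ 0.706   0.0761  0.01  ]
 [ 0.7216 -0.0715  0.01  ]] 0.14846479619090122
[0.1644 0.0744 0.01  ]
[ 0.165  -0.0741  0.01  ]
bar [0.0433 0.072  0.06  ]
bar [ 0.0432 -0.0761  0.06  ]
bar [0.0139 0.0734 0.06  ]
bar [ 0.0138 -0.0776  0.06  ]
plate edge [0.0746 0.0307 0.165 ]
plate edge [ 0.0746 -0.0323  0.165 ]
```

carry_out(rows=[[0,-0.0005,0.02,0,0,0],[0,-0.0005,0.04,0,0,0],[0,-0.0005,0.052,0,0,0],[0,-0.0005,0.052,0,0,0],[0,-0.0005,0.052,0,0,0]])

```text
clock: 37.12
tool_pos: [0.5504, -0.0143, 0.1275]
orientation: [180.0, -0.2, 5.8]
force: [-0.1, -0.8, -5.6]
opening: 0.0176
gripper_force: 30.0
```

carry_out(rows=[[0,0,0,0,0,0],[0,0,0,0,0,0]])

```text
clock: 37.38
tool_pos: [0.5501, -0.0142, 0.1274]
orientation: [180.0, -0.2, 5.8]
force: [0.2, -0.4, -5.5]
opening: 0.0181
gripper_force: 30.0
```

```bash
python3 - <<'E'
from h import *
np.set_printoptions(precision=4,suppress=True)
for i in range(4):
  print(pose(),rowcur([.5498,-.0144,.0869],tgt(5.85,0))); viewer.snapshot('side')
E
```

```text
(array([ 0.5501, -0.0142,  0.1274]), array([179.997 ,  -0.1664,   5.7857])) [-0.0005, 0.0002, 0.0405, 0.0001, -0.0029, -0.0011]
(array([ 0.55  , -0.0142,  0.1273]), array([179.9941,  -0.1508,   5.7824])) [-0.0003, 0.0001, 0.0404, 0.0001, -0.0026, -0.0012]
(array([ 0.5499, -0.0142,  0.1271]), array([179.9925,  -0.1374,   5.7831])) [-0.0003, 0.0001, 0.0402, 0.0001, -0.0024, -0.0012]
(array([ 0.5499, -0.0143,  0.1271]), array([179.9895,  -0.1333,   5.7858])) [-0.0002, 0.0001, 0.0402, 0.0002, -0.0023, -0.0011]
```

carry_out(rows=[[0,0,0.003,0,-0.001,0],[0,0,0.006,0,-0.002,-0.001],[0,0,0.008,0,-0.002,-0.001],[0,0,0.01,0,-0.002,-0.001],[0,0,0.012,0,-0.002,-0.001],[0,0,0.012,0,-0.002,-0.001]])

```text
clock: 38.33
tool_pos: [0.5497, -0.0143, 0.1146]
orientation: [180.0, 0.0, 5.8]
force: [1.0, -0.5, -4.6]
opening: 0.0177
gripper_force: 30.0
```

carry_out(rows=[[0,0,0.002,0,0,0],[0,0,0.004,0,0,0],[0,0,0.006,0,0,0],[0,0,0.006,0,0,0]])

```text
clock: 38.83
tool_pos: [0.5497, -0.0143, 0.1086]
orientation: [180.0, 0.0, 5.8]
force: [-0.7, 0.0, -5.6]
opening: 0.0181
gripper_force: 30.0
```

The plate is 9 mm past the pin tips with no force, so it is threading. I go on down.

carry_out(rows=[[0,0,0.004,0,0,0],[0,0,0.008,0,0,0],[0,0,0.012,0,0,0],[0,0,0.016,0,0,0],[0,0,0.018,0,0,0],[0,0,0.018,0,0,0]])

```text
clock: 39.58
tool_pos: [0.5498, -0.0143, 0.0907]
orientation: [180.0, 0.0, 5.8]
force: [0.5, -0.0, -4.9]
opening: 0.018
gripper_force: 30.0
```

carry_out(rows=[[0,0,0.001,0,0,0],[0,0,0.002,0,0,0],[0,0,0.002,0,0,0]])

```text
clock: 39.95
tool_pos: [0.5498, -0.0143, 0.0888]
orientation: [180.0, 0.0, 5.8]
force: [0.0, -0.0, -5.9]
opening: 0.0175
gripper_force: 30.0
```

carry_out(rows=[[0,0,0.001,0,0,0],[0,0,0.002,0,0,0],[0,0,0.002,0,0,0]])

```text
clock: 40.33
tool_pos: [0.5499, -0.0143, 0.0869]
orientation: [180.0, -0.0, 5.8]
force: [-0.5, -0.1, -4.2]
opening: 0.0175
gripper_force: 30.0
```

carry_out(rows=[[0,0,0.0005,0,0,0],[0,0,0.001,0,0,0],[0,0,0.001,0,0,0]])

```text
clock: 40.7
tool_pos: [0.5499, -0.0143, 0.0868]
orientation: [180.0, -0.0, 5.9]
force: [-5.5, 1.8, 6.9]
opening: 0.0178
gripper_force: 30.0
```

Seated, with contact at the expected height. I release gently, rise and check.

carry_out(rows=[[0,0,0,0,0,0],[0,0,0,0,0,0],[0,0,0,0,0,0],[0,0,0,0,0,0],[0,0,0,0,0,0]], grip=0.2)

```text
clock: 41.32
tool_pos: [0.5499, -0.0143, 0.0858]
orientation: [180.0, 0.0, 5.8]
force: [-0.1, -0.5, -0.4]
opening: 0.0522
gripper_force: 0.0
```

carry_out(rows=[[0,0,-0.01,0,0,0],[0,0,-0.03,0,0,0],[0,0,-0.06,0,0,0],[0,0,-0.1,0,0,0],[0,0,-0.14,0,0,0],[0,0,-0.18,0,0,0],[0,0,-0.22,0,0,0],[0,0,-0.25,0,0,0]])

```text
clock: 42.32
tool_pos: [0.5499, -0.0144, 0.3387]
orientation: [180.0, -0.1, 5.8]
force: [0.1, 0.5, -0.3]
opening: 0.0523
gripper_force: 0.0
```

carry_out(rows=[[0,0,0,0,0,0],[0,0,0,0,0,0],[0,0,0,0,0,0]])

```text
clock: 42.7
tool_pos: [0.5494, -0.0143, 0.335]
orientation: [180.0, 0.1, 5.8]
force: [0.5, 0.0, -0.1]
opening: 0.0525
gripper_force: 0.0
```

```bash
python3 - <<'E'
from h import *
np.set_printoptions(precision=4,suppress=True)
p=pose(); im=save('wrist','w11.png')[:,:,::-1].copy(); print(p,telemetry.get_obs()['force'])
y=R.from_euler('z',5.8,degrees=True)
H=np.array([.55,-.0145,0])+y.apply([.045,0,.115]); print('handle far end exp',proj('wrist',H,p))
g=im.max(2)[:205]; n,l,s,c=cv2.connectedComponentsWithStats((g<60).astype(np.uint8))
for i in range(1,n):
    if s[i,4]>100 and 200<c[i][0]<320: print(s[i],c[i])
# plate far edge / side edges on z=.073 along a row
w=((im.min(2)>110)&(np.ptp(im.astype(int),axis=2)<45))
for X in (.07,.15):
    u=proj('wrist',np.array([.55,-.0145,0])+y.apply([X,0,.073]),p)[0]; v=int(u[1]); r=w[v]; a=int(u[0])+12
    lo=a
    while r[lo]: lo-=1
    hi=a
    while r[hi]: hi+=1
    e=onplane('wrist',[(lo+1,v),(hi,v)],.073,p); print(X,u,lo,hi,[y.inv().apply(k-[.55,-.0145,0]) for k in e])
E
```

```text
(array([ 0.5494, -0.0143,  0.335 ]), array([179.9759,   0.1008,   5.838 ])) [ 0.133  -0.0729 -0.8964]
handle far end exp [[258.9665 127.1217]]
[286  79  10  46 210] [288.3952 101.519 ]
[252 127  14  68 879] [258.8396 160.7565]
[285 147  12  15 148] [290.3851 153.9527]
0.07 [258.9191 107.5187] 234 283 [array([0.0709, 0.0334, 0.073 ]), array([ 0.071 , -0.0336,  0.073 ])]
0.15 [258.9989  51.4433] 266 304 [array([ 0.1507, -0.0111,  0.073 ]), array([ 0.1523, -0.0628,  0.073 ])]
```

The handle end is at row 127, where expected (127.1). The plate edges are symmetric about the jig axis, so I hand in.

```bash
python3 -c "
from h import *
print(workorder.close_job())"
```

```text
the job is handed in; nothing more can be done
None
```

The job is handed in (the verdict wasn't shown): the three bars lie in lanes 1–3, the clamp plate is seated over both pins and let go, and the glue bottle and hammer were not touched.

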